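# Turn the stone carousel to the purple stone and take the picture

## Task

With one finger, push on an arm of the four-armed stone carousel to turn it, either way, until its purple stone stands squarely in front of the lens of the inspection scope, and take the finger away. Then press the red shutter button fully down and let it come back up, with the purple stone still at the lens. Push gently on the bare metal arms and not on the stones, do not grip the carousel or lift it off its spindle, do not press the shutter before the stone is in place, and leave the loose stones, tools and dishes where they are.

Things in the scene. Friction and masses are not known exactly. Their poses are not given: they have to be found in the camera images.
- viewer: White fixed bench viewer. Origin on the table under the carousel's axis, x from the axis to the scope; yaw varies. Round foot 110 mm across, 30 mm high; bar 44 mm wide, 10 mm high along +x; at x = 150 to 270 mm a horizontal scope tube up to 46 mm thick, black lens end at x = 150 mm facing the axis, its centre line 86 mm and top 109 mm above the table, on a block at x = 210 to 260 mm.
- view_spot (a point): The point in front of the scope's lens where a stone should stand: 115 mm from the carousel axis in the viewer's +x direction, 35 mm before the lens face, 86 mm above the table.
- hub (a point): Centre of the top of the carousel's black hub (60 mm across), on its vertical turning axis, 79 mm above the table. The carousel merely rests on its spindle and would lift off if raised.
- carousel (a joint): Angle of the carousel (rad), counter-clockwise from above, 0 (or any full turn) when the purple stone is at view_spot. Turns endlessly both ways; light drag of about 0.06 N m (under 1 N at the middle of an arm), stays where it is left.
- purple_arm (a point): Middle of the purple stone's arm: 68 mm from the axis, on the bar's centre line, 66 mm above the table. All four arms are alike, 90 degrees apart: bare straight aluminium bars 12 mm wide and 12 mm high, underside 60 mm and top 72 mm above the table, free between 30 mm (hub) and 99 mm (cup) from the axis. Below them it is open down to the foot (30 mm high).
- stone_purple: Purple faceted stone, 24 mm across, 18 mm high, fixed in a white cup (32 mm across, 58 to 75 mm above the table) at the end of an arm, 115 mm from the axis. Origin at its underside, 75 mm above the table; its top at 93 mm. From above, counter-clockwise, the stones are purple, green, orange, blue.
- purple_centre (a point): Middle of the purple stone, 86 mm above the table, 115 mm from the axis.
- stone_green: The green stone on the carousel, same size and mounting.
- stone_orange: The orange stone on the carousel, same size and mounting.
- stone_blue: The light blue stone on the carousel, same size and mounting.
- shutter_top (a point): Centre of the top of the round red shutter button, 32 mm across, 22 mm above the table, on a round grey housing 48 mm across and 12 mm high fixed to the table left or right of the viewer. Pressed straight down.
- shutter (a joint): Travel of the shutter button (m): 0 up, 0.006 fully down; springs back; about 5 N holds it fully down.
- tray: White stone tray, 130 x 110 x 16 mm, fixed, on the other side of the viewer from the shutter. Origin under its centre.
- loose_purple: Loose purple stone 24 mm across, 17 mm high, lying in the tray; not the one to view. Leave alone.
- loose_garnet: Loose dark red stone 20 mm across, 14 mm high, in the tray. Leave alone.
- tweezers: Loose steel tweezers, 137 mm long along their x, 8 mm high. Leave alone.
- loupe: Loose folding loupe, black and steel, about 63 x 30 x 14 mm. Leave alone.
- vial: Amber jar with black lid, 32 mm across, 60 mm high, loose. Leave alone.
- dish: White ceramic bowl 60 mm across, 30 mm high, loose. Leave alone.
- gem_case: White display case for a stone, 60 x 50 x 22 mm, loose. Leave alone.
There are look-alikes about, which are no part of the job. What is shaped like the part that bears shutter_top but blue or turquoise is not meant.

How it is judged:
On the way, in this order (a step that is already met when the one before it is completed fails the run):
1. the purple stone stands at the lens, the carousel at rest and the finger off it (horizontal distance between purple_centre and view_spot below 0.01 m and contact force between the fingers and carousel below 0.1 N and velocity of joint carousel between -0.05 and 0.05 rad/s and value of joint shutter below 0.0015 m), for 0.2 s.
2. the shutter is pressed fully down with the purple stone at the lens (horizontal distance between purple_centre and view_spot below 0.01 m and value of joint shutter above 0.005 m), for 0.02 s.
At the end, for the whole second after the job is handed in: The purple stone's middle is within 10 mm of view_spot (seen from above), the carousel is at rest and untouched, and the shutter button is up again (under 1.5 mm) (all of step 1).
It fails at once if the shutter is pressed (over 2.5 mm) while the purple stone is more than 13 mm from view_spot (value of joint shutter above 0.0025 m and horizontal distance between purple_centre and view_spot above 0.013 m).
It fails at once if the carousel is lifted over 5 mm (distance of hub from where it was at the start of the episode above 0.005 m).
It fails at once if the carousel is gripped or pushed roughly (over 20 N) (contact force between the fingers and carousel above 20 N).
It fails at once if a stone on the carousel is touched (over 0.5 N) (contact force between any of the fingers, the arm and stone_purple above 0.5 N or contact force between any of the fingers, the arm and stone_green above 0.5 N or contact force between any of the fingers, the arm and stone_orange above 0.5 N or contact force between any of the fingers, the arm and stone_blue above 0.5 N).
It fails at once if a loose stone, tool or dish is moved over 15 mm (distance of any of loose_purple, loose_garnet, tweezers, loupe, vial, dish, gem_case from where it was at the start of the episode above 0.015 m).
It also fails if it takes over 64 s, if anything falls off the work surface, if the arm or the gripper's body presses on something with over 40 N, if the wrist force passes 120 N, or if a joint passes its speed limit or range.

## Robot

A 6-joint arm with a two-finger parallel gripper is mounted at the origin on the work surface. World frame = base frame: x ahead of the robot, y to its left, z up, the work surface at z = 0. Lengths are in m, angles in rad, forces in N, time in s.
With the tool pointing down it reaches from about 0.425 to 0.95 m from the base axis. Payload 3.5 kg.
Tool frame: the origin (TCP) lies midway between the tips of the shut fingers; the grasp point (between the pads) lies 19 mm behind it; z points along the fingers, y is the line along which they close (so a half turn about z gives the same grasp; the last joint's range is limited). The gripper opens to 85 mm and grips with 20 to 120 N. Pads are 22 mm wide; open, the fingers measure 114 mm over their backs; the gripper's body (76 mm by 85 mm) begins 54 mm behind the grasp point. The pads swing forward as they close: fully open they stand 13 mm farther back than shut.
Start: joints at [1.007, 0.286, 1.577, -0, 1.279, -0.15], TCP at [0.271, 0.618, 0.231] pointing down, gripper open.
Joint ranges: [-2.77, 2.77], [-0.9, 2.22], [0.21, 2.48], [-1.53, 4.67], [0.24, 2.81], [-2.84, 2.84]. Speed limits (rad/s): [2.79, 2.79, 3.14, 3.14, 3.14, 3.14].

## Interface

Orientations are given as a unit quaternion [w, x, y, z].
In Python, from cell import r, vision gives the robot as it stands.
- The arm moves only by the shell command python3 -m jog 'ROWS'. ROWS is JSON, a list that holds one entry, the list of rows, each a list of 7 numbers: the shift along the tool's x, y, z scaled (see below), then the turn, a rotation vector about the tool's x, y, z scaled (see below), then the opening, from 0 (shut) to 1 (fully open). A call has 1 to 20 rows; each row shifts and turns the commanded pose from where the row before left it, along the tool's axes as they then stand; what a row does not reach is not made up. The controller multiplies each number of a shift by 100 mm and each number of a turn by 45 degrees. A row lasts 1/8 s, in which the tool goes at most 62.5 mm and 10.7 degrees, less where a joint would pass 70% of its speed; a pose out of reach is approached as far as the arm can. A call with a number of a shift or a turn outside -1 to 1 is refused whole. A call with a gripper value outside its range is refused whole. The fingers move at their own pace and stop on an object; the grip force is fixed at half the most. Time passes only in rows, so rows that do not move let the fingers close. It gives the time, the measured TCP pose, the force, the opening and the grip force at its end, in the units of the state.
- r.observe(): the state, without advancing time (a new reading comes with each control period).
- vision.get_image(name): name is "side" or "top" or "wrist"; returns a dict with "color" (400x640x3 uint8, red, green, blue), "K" (3x3 intrinsics, pixels), "rvec" (rotation vector, rad) and "tvec" (3), from world to camera coordinates, as OpenCV has them. Camera axes: x right, y down, z forward; pixel columns grow to the right and rows downward; lengths in m; the calibration is good to about 2 mm. A picture is of the moment at which its call begins. There is no depth.
- r.close_job(): hands the job in; it is judged then, once.
The state is a dict: "t": time; "q": joint angles; "joint_vel": joint speeds; "joint_torque": joint torques, N m; "tool_pos": TCP position; "ee_rot": TCP orientation; "wrist_force": force on the tool from outside, world axes, zero at the start; "moment": the same for the moment, N m; "gripper_width": finger opening in m; "finger_force": force on a finger pad.
Only numpy, scipy, OpenCV 4.12 (cv2) and the standard library are available. Lean on these libraries where they do the work, as an engineer would, in place of code of your own. Each camera call takes 0.05 s, during which the arm holds its last target. There are 200 camera calls.

## Working session

There is one attempt and no reset: what is moved stays moved. The work goes in short steps, Python scripts to look and compute and a shell command to move; the robot and the scene stay as the last step left them, time stands still between calls to the robot, and variables do not carry over. Pictures are saved under pics/ and viewed, at most 10 in all, crops included, and the job is handed in when it is done.

```bash
mkdir -p pics; ls
python3 - <<'E'
from cell import r, vision
import cv2
for n in("top","side"):
    d=vision.get_image(n); cv2.imwrite(f"pics/{n}0.png",d["color"][:,:,::-1]); print(n,d["K"],d["rvec"],d["tvec"])
s=r.observe();print(s["t"],s["tool_pos"],s["ee_rot"],s["gripper_width"])
E
```

```text
pics
top [[474.19756083   0.         310.69242267]
 [  0.         474.19756083 194.78246449]
 [  0.           0.           1.        ]] [ 2.11566404 -2.09238394  0.23008499] [0.02619719 0.55470388 1.18120371]
side [[420.0944334    0.         317.8732476 ]
 [  0.         420.0944334  201.95554964]
 [  0.           0.           1.        ]] [ 0.73329077 -2.35444765  1.40936413] [0.46721099 0.20922915 0.97470333]
0.1 [0.27103997 0.61752206 0.23006739] [-3.92668595e-04  2.05425862e-01  9.78672075e-01 -1.01532952e-03] 0.08546598269333378
```

View pics/top0.png

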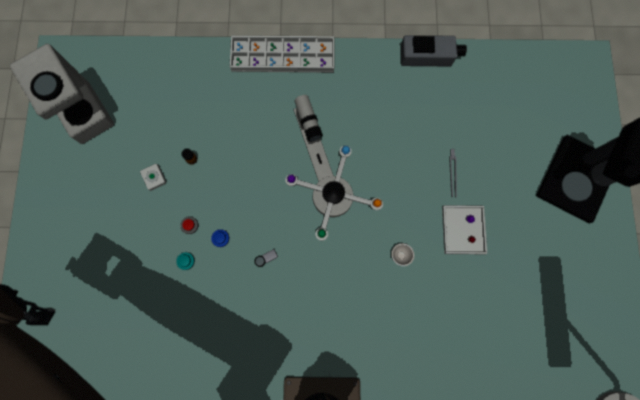

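View pics/side0.png

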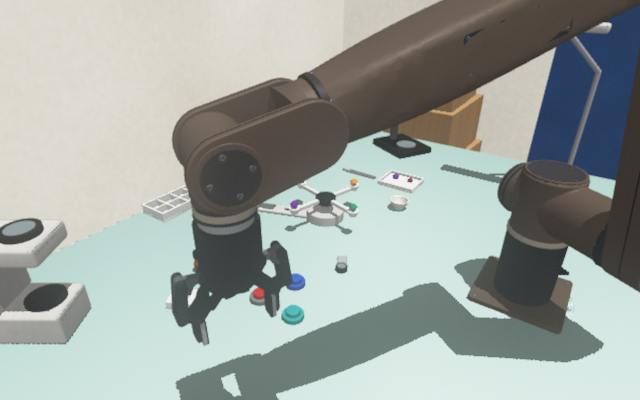

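The top view shows the hub at about (333,190). The stones are purple (291,179), green (321,233), orange (377,203) and blue (345,150). The scope runs from (313,135) to (303,105), and the red shutter is at (189,225). In the side view the red button is partly below the gripper.

```bash
cat > h.py <<'E'
import numpy as np, cv2
from cell import r, vision
def ray(d,px,z):
    R=cv2.Rodrigues(np.array(d["rvec"],float))[0]; t=np.array(d["tvec"],float).ravel()
    v=R.T@np.linalg.inv(d["K"])@np.array([px[0],px[1],1.]); c=-R.T@t
    return c+v*(z-c[2])/v[2]
def blob(d,lo,hi,box,smin=90,vmin=40):
    hsv=cv2.cvtColor(d["color"],cv2.COLOR_RGB2HSV)
    m=cv2.inRange(hsv,(lo,smin,vmin),(hi,255,255)); k=np.zeros_like(m); x0,y0,x1,y1=box; k[y0:y1,x0:x1]=m[y0:y1,x0:x1]
    n,l,s,c=cv2.connectedComponentsWithStats(k)
    if n<2: return None,0
    i=1+s[1:,4].argmax(); return c[i],s[i,4]
E
python3 - <<'E'
from h import *
d=vision.get_image("top")
S={}
for n,lo,hi,b in[("purple",120,160,(270,160,310,195)),("green",45,90,(312,224,332,243)),("orange",5,25,(365,192,390,215)),("blue",95,112,(335,140,355,160))]:
    c,a=blob(d,lo,hi,b,110); 
    if c is None: print(n,None); continue
    S[n]=ray(d,c,.084)[:2]; print(n,c,a,S[n])
c,a=blob(d,0,8,(175,212,203,236),120); print("red",c,a,ray(d,c,.022))
g=cv2.cvtColor(d["color"],cv2.COLOR_RGB2GRAY)
m=(g<45).astype(np.uint8); m[:175]=0;m[205:]=0;m[:,:318]=0;m[:,350:]=0
n,l,s,cc=cv2.connectedComponentsWithStats(m);print("hub",s[1:],[ray(d,x,.079) for x in cc[1:]])
cen=(S["purple"]+S["orange"])/2 if "orange" in S else 0;print(cen)
for k in S: v=S[k]-cen; print(k,np.hypot(*v),np.degrees(np.arctan2(v[1],v[0])))
cv2.imwrite("pics/c1.png",cv2.resize(d["color"][85:255,230:420,::-1],None,fx=4,fy=3.5,interpolation=2)[:600])
E
```

```text
purple [291.         178.24390244] 41 [0.5926649  0.08377452]
green [321.19047619 232.92857143] 42 [0.45087258 0.00463411]
orange [376.92727273 202.65454545] 55 [ 0.53050108 -0.13761874]
blue [345.34693878 149.34693878] 49 [ 0.67262122 -0.05742473]
red [187.71551724 224.3362069 ] 116 [0.47876799 0.35974729 0.022     ]
hub [[323 182  22  22 370]] [array([ 0.55807439, -0.02596646,  0.079     ])]
[ 0.56158299 -0.02692211]
purple 0.11497751476060503 74.31607719763221
green 0.11511989833886646 164.09065105498618
orange 0.11497751476060505 -105.68392280236786
blue 0.1151516338540539 -15.36046690748032
```

View pics/c1.png

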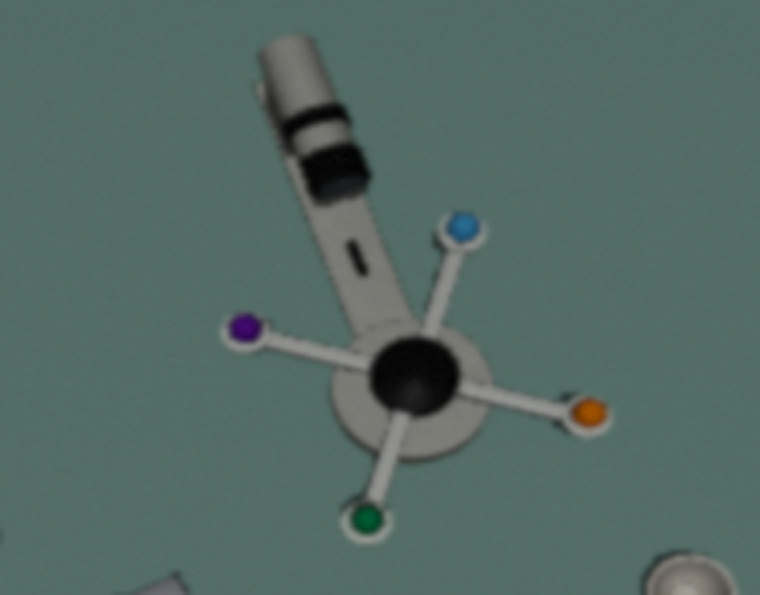

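The stones sit at 115 mm and 90° apart around (0.5616, -0.0269), which matches the given sizes. Next I need the viewer yaw from the tube and bar, and a check of the red button from the side view.

Run:
```python
from h import *
d=vision.get_image("top"); C=np.array([.5616,-.0269])
hsv=cv2.cvtColor(d["color"],cv2.COLOR_RGB2HSV)
m=((hsv[...,1]<55)|(hsv[...,2]<45)).astype(np.uint8)
# edges of tube / bar along image rows
def ang(p): v=p[:2]-C; return round(float(np.hypot(*v)),4),round(float(np.degrees(np.arctan2(v[1],v[0]))),1)
for y in list(range(96,142,4))+list(range(144,172,3)):
    xs=np.where(m[y,285:335])[0]+285
    if len(xs)==0: continue
    # run containing the longest
    runs=np.split(xs,np.where(np.diff(xs)>1)[0]+1); q=max(runs,key=len); p=((q[0]+q[-1])/2,y)
    z=.086 if y<142 else .010
    print(y,q[0],q[-1],ang(ray(d,p,z)))
d2=vision.get_image("side")
c,a=blob(d2,0,8,(245,280,275,310),120); print("red side",c,a, None if c is None else ray(d2,c,.02))
```

```text
96 296 308 (0.2733, 18.3)
100 294 310 (0.2623, 19.0)
104 295 311 (0.2505, 19.2)
108 293 312 (0.2401, 20.4)
112 294 314 (0.228, 20.4)
116 295 315 (0.2164, 20.8)
120 296 317 (0.2044, 20.8)
124 298 318 (0.1924, 20.8)
128 299 319 (0.1809, 21.3)
132 300 321 (0.169, 21.4)
136 302 321 (0.1577, 21.9)
140 303 321 (0.1469, 23.0)
144 305 323 (0.1587, 19.1)
147 306 324 (0.1494, 19.1)
150 307 325 (0.1402, 19.2)
153 308 326 (0.1311, 19.2)
156 309 327 (0.1219, 19.3)
159 310 328 (0.1128, 19.4)
162 311 329 (0.1037, 19.5)
165 312 330 (0.0946, 19.6)
168 313 331 (0.0856, 19.8)
171 314 332 (0.0766, 20.0)
red side [258.67045455 292.88636364] 88 [0.47789626 0.36318703 0.02      ]
```

Yaw is about 19.2°, so the turn is 55° clockwise. I'll push the green arm, on the robot's side, from its counter-clockwise flank. First I move above it with the fingers shut.

```bash
python3 -m jog '[[[-0.335,-0.365,0,0,0,0,0],[-0.335,-0.365,0,0,0,0,0],[-0.335,-0.365,0,0,0,0,0],[-0.335,-0.365,0,0,0,0,0],[-0.335,-0.365,0,0,0,0,0],[-0.335,-0.365,0,0,0,0,0],[-0.335,-0.365,0,0,0,0,0],[-0.335,-0.365,0,0,0,0,0],[-0.335,-0.365,0,0,0,0,0],[-0.335,-0.365,0,0,0,0,0],[-0.335,-0.365,0,0,0,0,0],[-0.335,-0.365,0,0,0,0,0],[-0.335,-0.365,0,0,0,0,0],[-0.335,-0.365,0,0,0,0,0],[0,0,0,0,0,0,0],[0,0,0,0,0,0,0]]]'
python3 - <<'E'
from h import *
s=r.observe(); print(s["q"],s["gripper_width"])
R=cv2.Rodrigues
from scipy.spatial.transform import Rotation as Ro
w,x,y,z=s["ee_rot"]; M=Ro.from_quat([x,y,z,w]); D=np.array([.4946,-.0387,.052])-s["tool_pos"]
print(M.as_matrix().round(3),M.inv().apply(D)/.1)
d=vision.get_image("wrist"); cv2.imwrite("pics/w1.png",d["color"][:,:,::-1])
E
```

```text
t: 2.25
tool_pos: [0.495, -0.0381, 0.2311]
ee_rot: [-0.0, 0.206, 0.979, 0.0]
wrist_force: [-0.2, 1.3, -0.9]
gripper_width: 0.0
finger_force: 0.0
[-2.81766178e-01 -1.14308165e-01  2.00580105e+00  4.33861277e-04
  1.25090219e+00 -1.43841159e+00] 1.299312002891401e-05
[[-0.915  0.403 -0.001]
 [ 0.403  0.915  0.001]
 [ 0.001  0.    -1.   ]] [-7.18912679e-05 -7.30969278e-03  1.79091321e+00]
```

View pics/w1.png

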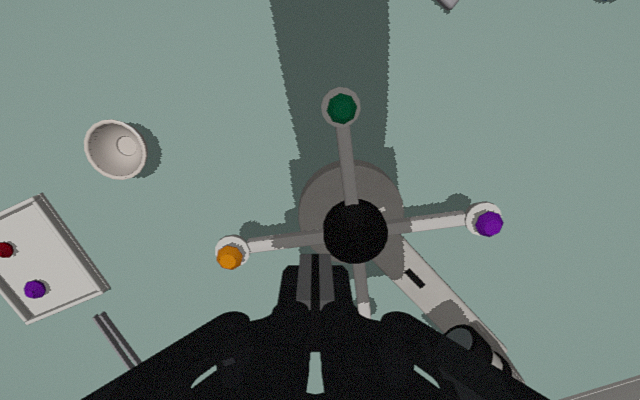

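The wrist view shows the finger tip between the orange arm (230,255) and the green arm (342,105), with nothing below it. I'll square the tool to the green arm and go down to z = 52 mm.

```bash
python3 -m jog '[[[0.006,-0.031,0.2,0,0,-0.175,0],[0,0,0.4,0,0,0,0],[0,0,0.4,0,0,0,0],[0,0,0.3,0,0,0,0],[0,0,0.2,0,0,0,0],[0,0,0.15,0,0,0,0],[0,0,0.14,0,0,0,0],[0,0,0,0,0,0,0],[0,0,0,0,0,0,0]]]'
python3 - <<'E'
from h import *
d=vision.get_image("side"); cv2.imwrite("pics/s2.png",cv2.resize(d["color"][120:260,220:420,::-1],None,fx=4,fy=4))
E
```

```text
t: 3.42
tool_pos: [0.4941, -0.0411, 0.053]
ee_rot: [0.001, 0.138, 0.99, -0.0]
wrist_force: [0.1, -0.6, 0.6]
gripper_width: -0.0001
finger_force: 0.0
```

View pics/s2.png

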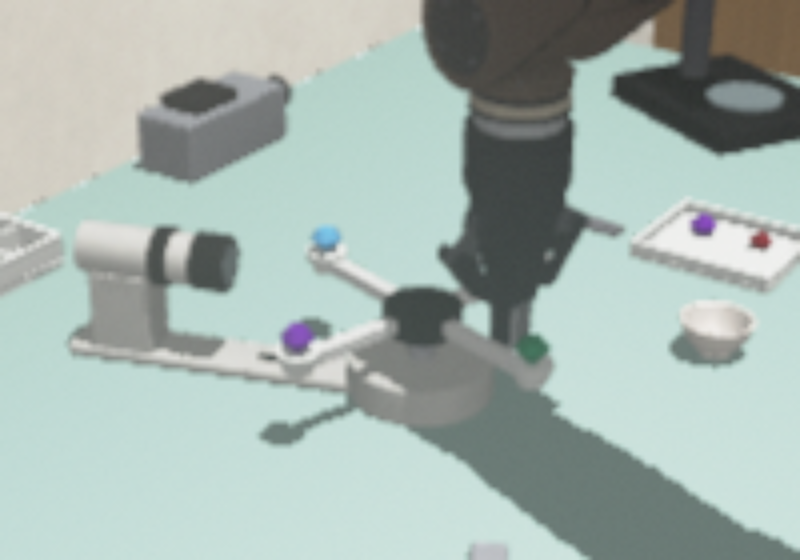

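The finger is behind the green arm at crop (510,325), with the linkage well above the stones. Now I push with a slow arc.

```bash
python3 -m jog '[[[0,0.04,0,0,0,0,0],[0,0.04,0,0,0,0,0],[0,0.03,0,0,0,0,0],[0.008,0.027,0,0,0,0.0556,0],[0.008,0.027,0,0,0,0.0556,0],[0.008,0.027,0,0,0,0.0556,0],[0.008,0.027,0,0,0,0.0556,0],[0.008,0.027,0,0,0,0.0556,0],[0.008,0.027,0,0,0,0.0556,0],[0.008,0.027,0,0,0,0.0556,0],[0.008,0.027,0,0,0,0.0556,0],[0,0,0,0,0,0,0]]]'
cat >> h.py <<'E'
C=np.array([.5616,-.0269])
def car(n="top"):
    d=vision.get_image(n)
    for k,lo,hi,b0 in[("purple",120,160,0),("green",45,90,90),("orange",5,25,180),("blue",95,112,270)]:
        hsv=cv2.cvtColor(d["color"],cv2.COLOR_RGB2HSV); m=cv2.inRange(hsv,(lo,110,40),(hi,255,255))
        q,l,s,c=cv2.connectedComponentsWithStats(m)
        for i in range(1,q):
            p=ray(d,c[i],.084)[:2]-C
            if s[i,4]>8 and abs(np.hypot(*p)-.115)<.008: print(k,s[i,4],np.hypot(*p).round(4),(np.degrees(np.arctan2(p[1],p[0]))-b0-19.2+180)%360-180)
    s=r.observe(); f=s["tool_pos"][:2]-C; print("finger r,ang",np.hypot(*f),np.degrees(np.arctan2(f[1],f[0])),s["wrist_force"])
    return d
E
python3 -c "from h import *;car()"
```

```text
t: 4.97
tool_pos: [0.4997, -0.008, 0.0523]
ee_rot: [-0.0, 0.307, 0.952, 0.0]
wrist_force: [-0.4, -0.4, 0.0]
gripper_width: 0.0005
finger_force: 0.0
purple 44 0.1155 35.678803580866315
orange 54 0.1148 35.49288102959423
blue 47 0.1148 35.891174191407345
finger r,ang 0.0646452727110912 163.0989649537855 [ 0.19252403  0.95205594 -0.75085934]
```

```bash
python3 -m jog '[[[0.008,0.027,0,0,0,0.0556,0],[0.008,0.027,0,0,0,0.0556,0],[0.008,0.027,0,0,0,0.0556,0],[0.008,0.027,0,0,0,0.0556,0],[0.008,0.027,0,0,0,0.0556,0],[0.008,0.027,0,0,0,0.0556,0],[0.008,0.027,0,0,0,0.0556,0],[0.008,0.027,0,0,0,0.0556,0],[0.008,0.027,0,0,0,0.0556,0],[0.008,0.027,0,0,0,0.0556,0],[0.008,0.027,0,0,0,0.0556,0],[0.008,0.027,0,0,0,0.0556,0],[0,0,0,0,0,0,0],[0,0,0,0,0,0,0]]]'
python3 - <<'E'
from h import *
d=car(); cv2.imwrite("pics/t3.png",cv2.resize(d["color"][85:255,230:420,::-1],None,fx=4,fy=3.5,interpolation=2))
E
```

```text
t: 6.78
tool_pos: [0.5179, 0.0197, 0.0523]
ee_rot: [0.0, 0.543, 0.84, 0.0]
wrist_force: [-0.6, 0.2, -0.6]
gripper_width: -0.0001
finger_force: 0.1
purple 40 0.1158 5.5929941032235035
orange 56 0.1152 5.306318677337742
blue 45 0.115 5.603603176001286
finger r,ang 0.06386070472865134 133.16923350296065 [-0.40412319  0.04189575 -0.02900909]
```

View pics/t3.png

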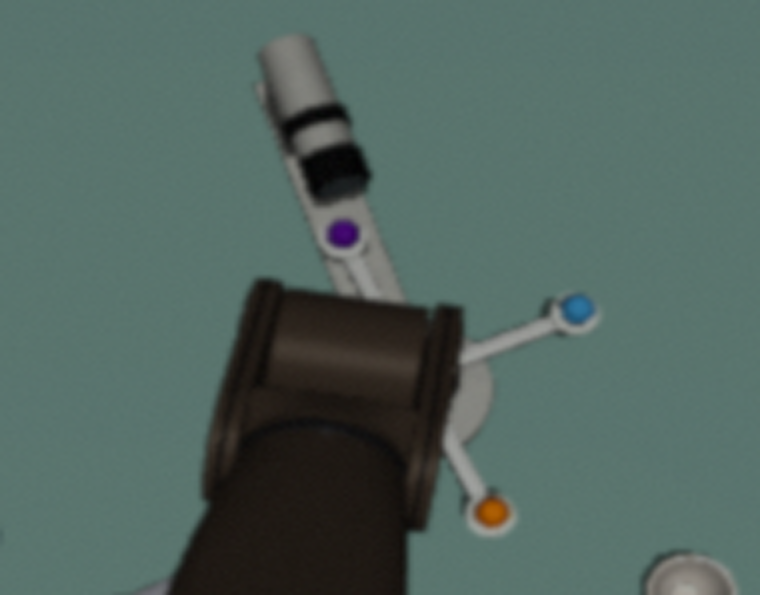

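The purple stone is at crop (343,233). The tube axis line crosses that row at about x = 359, which is roughly 5° short and agrees with the measurement. I'll push 5.4° more and then back off.

```bash
python3 -m jog '[[[0.006,0.02,0,0,0,0.04,0],[0.006,0.02,0,0,0,0.04,0],[0.006,0.02,0,0,0,0.04,0],[0,0,0,0,0,0,0],[0,0,0,0,0,0,0],[0,-0.05,0,0,0,0,0],[0,-0.08,0,0,0,0,0],[0,0,0,0,0,0,0]]]'
python3 -c "from h import *;car()"
```

```text
t: 7.82
tool_pos: [0.5096, 0.0194, 0.0521]
ee_rot: [-0.0, 0.583, 0.813, -0.0]
wrist_force: [-0.6, -0.0, -0.1]
gripper_width: -0.0003
finger_force: 0.0
purple 41 0.1148 -0.5260155817581733
orange 55 0.1152 -0.456499814986671
blue 47 0.115 -0.4461141152868322
finger r,ang 0.0692894253023014 138.06701668244636 [ 0.39098441 -0.0577638  -0.02731675]
```

```bash
python3 -m jog '[[[0,0,-0.2,0,0,0,0],[0,0,-0.4,0,0,0,0],[0,0,-0.4,0,0,0,0],[0,0,-0.4,0,0,0,0],[0,0,-0.1,0,0,0,0],[0,0,0,0,0,0,0]]]'
python3 - <<'E'
from h import *
from scipy.spatial.transform import Rotation as Ro
s=r.observe(); w,x,y,z=s["ee_rot"]; M=Ro.from_quat([x,y,z,w])
print(s["tool_pos"],M.inv().apply(np.array([.4783,.3615,.2])-s["tool_pos"])/.1)
d=car();cv2.imwrite("pics/t4.png",cv2.resize(d["color"][85:255,230:420,::-1],None,fx=4,fy=3.5,interpolation=2))
E
```

```text
t: 8.62
tool_pos: [0.5106, 0.0195, 0.2024]
ee_rot: [0.0, 0.583, 0.813, 0.0]
wrist_force: [-0.3, 0.2, -0.8]
gripper_width: 0.0002
finger_force: 0.0
[0.51058491 0.01949446 0.20237293] [3.34268343 0.79215515 0.02304494]
purple 30 0.1169 -1.0993056574505715
orange 55 0.1152 -0.456499814986671
blue 46 0.1152 -0.44939783695912183
finger r,ang 0.06959709999992353 138.07982025388225 [ 0.45156331 -0.01634267  0.20885731]
```

View pics/t4.png

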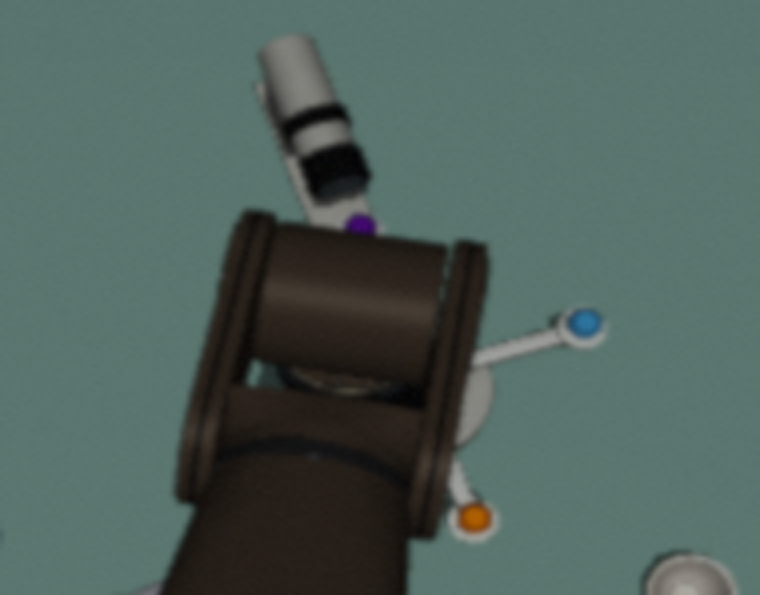

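The purple stone is at crop (361,228), in line with the tube axis. Next is the shutter, viewed with the wrist camera from above.

```bash
python3 -m jog '[[[0.2,0.05,0,0,0,0,0],[0.39,0.093,0,0,0,0,0],[0.46,0.108,0,0,0,0,0],[0.46,0.108,0,0,0,0,0],[0.46,0.108,0,0,0,0,0],[0.46,0.108,0,0,0,0,0],[0.46,0.108,0,0,0,0,0],[0.3,0.07,0,0,0,0,0],[0.15,0.037,0,0,0,0,0],[0,0,0,0,0,0,0],[0,0,0,0,0,0,0]]]'
python3 - <<'E'
from h import *
s=r.observe(); d=vision.get_image("wrist"); cv2.imwrite("pics/w5.png",d["color"][:,:,::-1])
hsv=cv2.cvtColor(d["color"],cv2.COLOR_RGB2HSV); m=cv2.inRange(hsv,(0,120,60),(6,255,255))|cv2.inRange(hsv,(174,120,60),(180,255,255))
q,l,st,c=cv2.connectedComponentsWithStats(m)
for i in range(1,q):
    if st[i,4]>150: print(c[i],st[i],ray(d,c[i],.022))
t=car()
E
```

```text
t: 10.05
tool_pos: [0.4781, 0.3601, 0.2016]
ee_rot: [-0.0, 0.583, 0.812, -0.001]
wrist_force: [-1.2, 0.1, -0.5]
gripper_width: -0.0004
finger_force: 0.0
[316.67745536 167.99888393] [300 151  34  34 896] [0.47870382 0.36129454 0.022     ]
purple 41 0.1148 -0.5260155817581733
green 40 0.1155 -0.5968134857151313
orange 55 0.1152 -0.456499814986671
blue 45 0.115 -0.36243558643326423
finger r,ang 0.3958247254008153 102.14012431873243 [ 0.36780805 -0.29013245  0.477785  ]
```

View pics/w5.png

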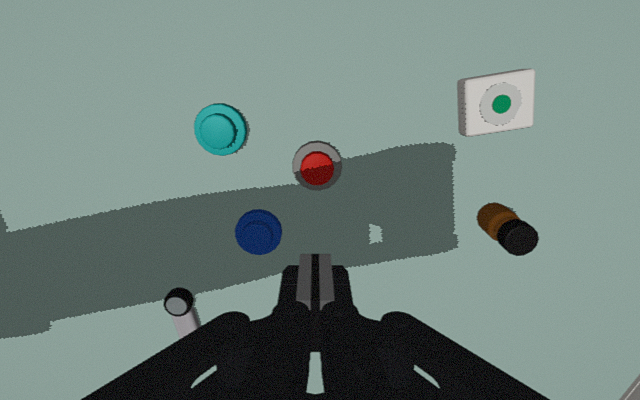

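The wrist view puts the red button at (317,168), i.e. (0.4787, 0.3613), within 1.5 mm of the TCP and with nothing in the way. The carousel still reads -0.5°. I'll go down to just above the button, then press.

```bash
python3 -m jog '[[[0.01,0.005,0.2,0,0,0,0],[0,0,0.4,0,0,0,0],[0,0,0.4,0,0,0,0],[0,0,0.35,0,0,0,0],[0,0,0.25,0,0,0,0],[0,0,0.13,0,0,0,0],[0,0,0,0,0,0,0],[0,0,0,0,0,0,0]]]'
```

```text
t: 11.15
tool_pos: [0.4791, 0.3626, 0.0304]
ee_rot: [0.001, 0.583, 0.813, 0.001]
wrist_force: [-0.2, -0.3, 0.7]
gripper_width: 0.0
finger_force: 0.0
```

```bash
python3 -m jog '[[[0,0,0.05,0,0,0,0],[0,0,0.04,0,0,0,0],[0,0,0.03,0,0,0,0],[0,0,0.02,0,0,0,0],[0,0,0,0,0,0,0],[0,0,0,0,0,0,0],[0,0,0,0,0,0,0]]]'
```

```text
t: 12.02
tool_pos: [0.4788, 0.3626, 0.0161]
ee_rot: [0.0, 0.583, 0.813, 0.001]
wrist_force: [-0.7, 0.5, 4.5]
gripper_width: -0.0002
finger_force: 2.7
```

```bash
python3 -m jog '[[[0,0,0.01,0,0,0,0],[0,0,0.006,0,0,0,0],[0,0,0,0,0,0,0],[0,0,0,0,0,0,0]]]'
```

```text
t: 12.52
tool_pos: [0.4788, 0.3627, 0.0159]
ee_rot: [0.0, 0.583, 0.813, 0.0]
wrist_force: [-2.8, -2.0, 12.6]
gripper_width: -0.0001
finger_force: 6.3
```

The force rose to 12.6 N with no further travel, so the button is fully down. I'll release it and retreat.

```bash
python3 -m jog '[[[0,0,-0.1,0,0,0,0],[0,0,-0.3,0,0,0,0],[0,0,-0.4,0,0,0,0],[0,0,-0.4,0,0,0,0],[0,0,-0.3,0,0,0,0],[0,0,0,0,0,0,0],[0,0,0,0,0,0,0],[0,0,0,0,0,0,0]]]'
python3 -c "
from h import *
car()
print(r.close_job())"
```

```text
t: 13.52
tool_pos: [0.477, 0.3616, 0.1612]
ee_rot: [-0.001, 0.583, 0.813, -0.002]
wrist_force: [0.3, -0.3, 0.1]
gripper_width: 0.0001
finger_force: 0.0
purple 40 0.115 -0.6131714307809375
green 41 0.1153 -0.6655517551068613
orange 55 0.1152 -0.456499814986671
blue 45 0.115 -0.36243558643326423
finger r,ang 0.3977124362931494 102.2551130975882 [-0.16329263 -0.09835786 -0.17285458]
the job is handed in; nothing more can be done
None
```

The job is handed in at about 13.5 s: the purple stone measured about 0.6° (roughly 1 mm) from squarely in front of the lens, the shutter was pressed fully down at 12.6 N and released, and the arm is clear (the hand-in returned no verdict, and I did not check the button's return in a picture).

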